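# Remove a dead left-hand-thread lamp from an emergency light fitting

### The job

The lamp in the open emergency light fitting is dead. Push the fitting's sprung wire guard hoop over until it snaps down and stays open, then unscrew the lamp - it has an anti-theft left-hand thread, so it comes out turning clockwise seen from above - and stand it cap down in an empty nest of the blue tray. Set it down gently rather than dropping it, and leave the old lamp and the other things on the bench where they are.

Things in the scene. Friction and masses are not known exactly. Their poses are not given: they have to be found in the camera images.
- fitting_axis (a point): Centre of the round mouth of the white lampholder (42 mm across, red band, upright axis), 62 mm above the bench. It stands in the middle of the open emergency fitting, a white stadium-shaped housing 245 x 145 mm, rim 59 mm above the bench, on a plywood board 260 x 170 x 12 mm fixed to the bench. x: along the housing, the way the hoop folds open; y: along the hoop's pivot line; z up.
- hoop_pivot (a point): Point on the lampholder's axis, midway between the two hoop pivots and 66 mm above the bench. The hoop turns about the y axis through this point; axes as for fitting_axis.
- hoop (a joint): Angle of the sprung wire guard hoop: 0 = upright over the lamp (shut stop), 1.45 rad = folded down towards the fitting's +x (open stop). Over-centre spring: below about 0.6 rad it pushes the hoop back to shut (about 4 N felt at the crown at first, fading towards the middle); beyond about 0.65 rad it snaps the hoop to the open stop and holds it there.
- hoop_crown (a point): Centre of the red pad at the hoop's crown, 124 mm from the pivot line; turns with the hoop (z out along the hoop, x the way to push). Pad 38 (x) x 36 (y) x 10 (z) mm. The hoop is two parallel 5.4 mm steel wires 30 mm apart in x; its legs stand 60 mm either side of the lamp in y. Upright, the pad's underside is 32 mm above the lamp's top.
- lamp_mid (a point): Middle of the straight body of the dead lamp to remove: cream-white LED stick lamp with a red band, 45 mm across, 117 mm long, 60 to 130 g, upright in the lampholder. On its axis, 72 mm above the foot of its screw cap, 45 mm below its top; 108 mm above the bench at the start. z: towards its top. The 45 mm body reaches from 32 mm below to 33 mm above this point; the cap is the lowest 27 mm.
- tray: Blue dead-lamp tray, fixed to the bench, 207 (x) x 74 (y) x 50 mm high, three open nests in a row along its x, walls 5 mm. Origin at the centre of its underside.
- nest0 (a point): Centre of the floor of the nest at the tray's -x end, 5 mm above the bench; it is taken by the old lamp. Each nest is 62 (x) x 64 (y) mm inside and 45 mm deep.
- nest1 (a point): Centre of the floor of the empty middle nest, 67 mm from nest0.
- nest2 (a point): Centre of the floor of the empty nest at the tray's +x end.
- old_lamp_mid (a point): Yellowed old lamp of the same size with a grey band, loose, standing in nest0; point on its axis 72 mm above its foot. To be left alone.
- multimeter: Orange and dark green hand multimeter lying face up, 190 (x) x 90 (y) x 40 mm, origin under its centre. To be left alone.
- cover: The fitting's opal cover, a white stadium-shaped dome 236 (x) x 136 (y) x 50 mm lying on the bench, origin under its centre. To be left alone.
- screwdriver: Orange-handled screwdriver lying along its x. To be left alone.
- lamp: The dead lamp itself; origin at the foot of its screw cap. Left-hand thread: turning it clockwise seen from above raises it 6 mm a turn; after 3.6 to 4.4 rad it is out of the thread and lifts straight out (its cap is then still about 22 mm deep in the holder, loose). Turned anticlockwise it is tight within 0.5 rad. It turns easily and cannot be pulled out by force.
Mind the look-alikes: they are no part of the job. What is shaped like the lamp but purple or yellow is not meant. Of the things that look like the tray, take the one that is nearest to the robot's base at the start.

How it is judged (in metres and radians):
On the way, in this order (a step that is already met when the one before it is completed fails the run):
1. the hoop has snapped over and lies at its open stop (value of joint hoop above 1.35 rad), for 0.2 s.
2. the lamp is unscrewed and lifted clear of the lampholder (z of lamp_mid in the frame of fitting_axis above 0.075 m and value of joint hoop above 1.35 rad), for 0.1 s.
At the end, for the whole second after the job is handed in: The lamp stands cap down on the floor of an empty nest of the blue tray (its middle within 100 mm along and 34 mm across of the tray's centre and 50 to 85 mm above the tray's underside, leaning less than 0.6 rad), at rest and released, and the hoop is at its open stop (over 1.35 rad) (x of lamp_mid in the frame of tray between -0.1 and 0.1 m and y of lamp_mid in the frame of tray between -0.034 and 0.034 m and z of lamp_mid in the frame of tray between 0.05 and 0.085 m and angle between lamp_mid's own z axis and vertical below 0.6 rad and linear speed of lamp below 0.02 m/s and value of joint hoop above 1.35 rad); the robot touches nothing.
It fails at once if the lamp is dropped (it falls free at more than 0.7 m/s, about 25 mm) (linear speed of lamp above 0.7 m/s and contact force between the fingers and lamp below 0.2 N).
It fails at once if the old lamp is moved more than 30 mm (distance of old_lamp_mid from where it was at the start of the episode above 0.03 m).
It fails at once if the multimeter is moved more than 30 mm (distance of multimeter from where it was at the start of the episode above 0.03 m).
It fails at once if the cover is moved more than 30 mm (distance of cover from where it was at the start of the episode above 0.03 m).
It fails at once if the screwdriver is moved more than 30 mm (distance of screwdriver from where it was at the start of the episode above 0.03 m).
It also fails if it takes over 72 s, if anything falls off the work surface, if the arm or the gripper's body presses on something with over 40 N, if the wrist force passes 120 N, or if a joint passes its speed limit or range.

### The arm

A 6-joint arm with a two-finger parallel gripper is mounted at the origin on the work surface. World frame = base frame: x ahead of the robot, y to its left, z up, the work surface at z = 0. Lengths are in mm, angles in degrees, forces in N, time in s.
With the tool pointing down it reaches from about 300 to 875 mm from the base axis. Payload 4.2 kg.
Tool frame: the origin (TCP) lies at the very end of the fingers, on their centre line; the grasp point (between the pads) lies 19 mm behind it (bot.grasp_offset is the z of the grasp point in the tool frame, in mm); z points along the fingers, y is the line along which they close (so a half turn about z gives the same grasp; the last joint's range is limited). The gripper opens to 85 mm and grips with 20 to 120 N. Pads are 22 mm wide; open, the fingers measure 114 mm over their backs; the gripper's body (76 mm by 85 mm) begins 54 mm behind the grasp point. The pads swing forward as they close: fully open they stand 13 mm farther back than shut.
Start: joints at [67.953, 18.312, 89.639, -0, 72.044, -1.146], TCP at [205.141, 537.176, 231.338] pointing down, gripper open.
Joint ranges: [-177.97, 177.97], [-48.28, 115.42], [12.27, 149.76], [-77.06, 257.06], [2.81, 150.46], [-146.56, 146.56]. Speed limits (degrees/s): [147.25, 147.25, 180, 180, 180, 180].

### API

Orientations are given as [roll, pitch, yaw] about the fixed x, y, z axes, in that order (R = Rz(yaw) Ry(pitch) Rx(roll)).
In Python, from rig import bot gives the robot as it stands. Calls block until the motion is done:
- bot.move_to(position, orientation): joint-space move of the TCP to a pose.
- bot.move_l(position, rate=150, rotation=None): straight line of the TCP; rotation=None keeps the orientation; rate is the mean speed in mm/s.
- bot.movej(angles): joint-space move.
- bot.command_gripper(opening): opening from 0.0 (shut) to 1.0 (fully open); the grip force is fixed at half the most; returns when the fingers have stopped.
- bot.wait(seconds).
- bot.inverse_kinematics(position, orientation): joint angles nearest the present ones, or None.
- bot.snapshot(name): name is "side" or "top"; returns a dict with "frame" (480x640x3 uint8, red, green, blue), "depth" (480x640 float32, mm along the optical axis (not along the pixel's ray), 0 where there is no reading), "fx", "fy", "cx", "cy" (pixels), "k1" (the pictures are not rectified: a ray, as slopes to the right and down, at radius r is drawn at 1 + k1 r^2 times it, then the intrinsics apply), "cam_to_world" (4x4, takes a point from camera to world coordinates). Camera axes: x right, y down, z forward; pixel columns grow to the right and rows downward; lengths in mm; the calibration is good to about 2 mm. A picture is of the moment at which its call begins.
A pose or a line that the arm cannot do raises bot.PlanningError and nothing moves.
- bot.hand_in(): hands the job in; it is judged then, once.
Readings, each from a call of its own:
- bot.current_time(): time.
- bot.current_q(): joint angles.
- bot.current_joint_vel(): joint speeds.
- bot.current_effort(): joint torques, N m.
- bot.current_position(): TCP position.
- bot.current_tcp_rot(): TCP orientation.
- bot.current_contact_force(): force on the tool from outside, world axes, zero at the start.
- bot.current_moment(): the same for the moment, N m.
- bot.current_gripper_width(): opening from 0.0 (shut) to 1.0 (fully open).
- bot.current_grasp_force(): force on a finger pad.
Only numpy, scipy, OpenCV 4.12 (cv2) and the standard library are available. Lean on these libraries where they do the work, as an engineer would, in place of code of your own. Each camera call takes 0.05 s, during which the arm holds its last target. There are 200 camera calls.

## Working session

There is one attempt and no reset: what is moved stays moved. The work goes in short steps, each a Python script; the robot and the scene stay as the last script left them, time stands still between calls to the robot, and variables do not carry over. Pictures are saved under pics/ and viewed, at most 10 in all, crops included, and the job is handed in when it is done.

```bash
mkdir -p pics; ls; cat > h.py <<'E'
import numpy as np, cv2
from rig import bot
def snap(n,f=None):
    s=bot.snapshot(n)
    if f: cv2.imwrite('pics/'+f,s['frame'][:,:,::-1])
    np.savez('/tmp/%s.npz'%n,**s)
    return s
def rays(s,uv):
    uv=np.float64(uv).reshape(-1,1,2); K=np.array([[s['fx'],0,s['cx']],[0,s['fy'],s['cy']],[0,0,1.]])
    p=cv2.undistortPoints(uv,K,np.array([float(s['k1']),0,0,0]))[:,0]
    return np.c_[p,np.ones(len(p))]
def world(s,uv,d):  # depth
    T=s['cam_to_world']; c=rays(s,uv)*np.asarray(d).reshape(-1,1); return c@T[:3,:3].T+T[:3,3]
def plane(s,uv,z):
    T=s['cam_to_world']; r=rays(s,uv)@T[:3,:3].T; o=T[:3,3]; return o+r*((z-o[2])/r[:,2])[:,None]
def cloud(s):
    v,u=np.mgrid[0:480,0:640]; P=world(s,np.c_[u.ravel(),v.ravel()],s['depth'].ravel()).reshape(480,640,3)
    P[s['depth']==0]=np.nan; return P
E
python3 - <<'E'
from h import *
for n in('top','side'):
    s=snap(n,n+'1.png'); print(n,s['cam_to_world'].round(2).tolist(),s['fx'],s['k1'])
E
```

```text
pics
top [[-0.02, -1.0, 0.08, 475.75], [-1.0, 0.02, 0.01, -27.4], [-0.01, -0.08, -1.0, 1399.56], [0.0, 0.0, 0.0, 1.0]] 519.9285960117927 -0.0009813626234698109
side [[0.75, -0.52, 0.4, 46.84], [-0.66, -0.6, 0.45, -635.97], [0.01, -0.6, -0.8, 1209.6], [0.0, 0.0, 0.0, 1.0]] 623.2354005461567 -0.08805746197341506
```

View pics/top1.png

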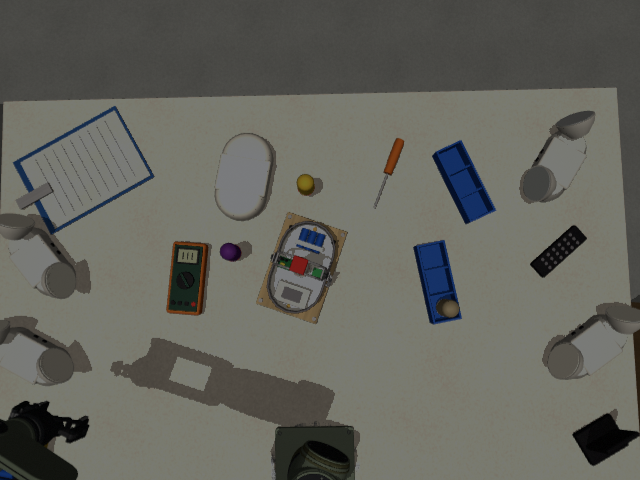

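View pics/side1.png

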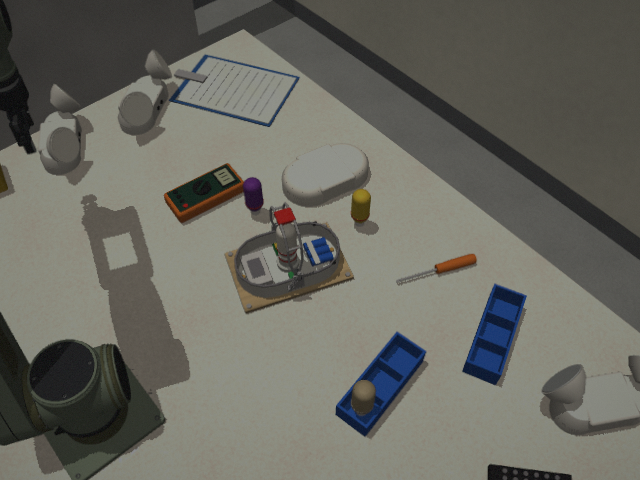

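```bash
python3 - <<'E'
from h import *
T=np.load('/tmp/top.npz');S=np.load('/tmp/side.npz')
a=cv2.resize(T['frame'][200:335,240:365,::-1],None,fx=3.2,fy=4.2*0.762,interpolation=3)
b=cv2.resize(S['frame'][195:315,215:365,::-1],None,fx=2.6,fy=2.6,interpolation=3)
h=max(a.shape[0],b.shape[0]);c=np.zeros((h,a.shape[1]+b.shape[1],3),np.uint8);c[:a.shape[0],:a.shape[1]]=a;c[:b.shape[0],a.shape[1]:]=b
c=np.clip(c*1.6,0,255).astype(np.uint8)
print(c.shape);cv2.imwrite('pics/crop1.png',c)
for n,s in(('top',T),('side',S)):
    P=cloud(s);hsv=cv2.cvtColor(s['frame'],cv2.COLOR_RGB2HSV);H,Sa,V=cv2.split(hsv)
    # red pad
    m=((H<5)|(H>174))&(Sa>170)&(V>90)
    k,l,st,ce=cv2.connectedComponentsWithStats(m.astype(np.uint8))
    for i in range(1,k):
        if st[i,4]>25: print(n,'red',st[i].tolist(),ce[i].round(1),np.nanmedian(P[l==i],0).round(1),plane(s,ce[i],195).round(1))
    m=(H>100)&(H<125)&(Sa>150)&(V>40)
    k,l,st,ce=cv2.connectedComponentsWithStats(m.astype(np.uint8))
    for i in range(1,k):
        if st[i,4]>600:
            Q=P[l==i]; Q=Q[(Q[:,2]>44)&(Q[:,2]<56)]
            if len(Q)<30: continue
            print(n,'blue',st[i].tolist(),cv2.minAreaRect(Q[:,:2].astype(np.float32)),np.median(Q[:,2]))
    m=(H>8)&(H<25)&(Sa>70)&(V>60)&(P[:,:,2]>4)&(P[:,:,2]<20)
    k,l,st,ce=cv2.connectedComponentsWithStats(m.astype(np.uint8))
    for i in range(1,k):
        if st[i,4]>200: print(n,'ply',st[i].tolist(),cv2.minAreaRect(P[l==i][:,:2].astype(np.float32)))
    ok=(P[:,:,2]>90)&(P[:,:,2]<205)&(P[:,:,0]>350)
    k,l,st,ce=cv2.connectedComponentsWithStats(ok.astype(np.uint8))
    for i in range(1,k):
        if st[i,4]>40: print(n,'tall',ce[i].round(),st[i].tolist(),np.nanmedian(P[l==i],0).round(1),np.nanmax(P[l==i],0).round(1))
E
```

```text
(432, 790, 3)
top red [290, 256, 18, 19, 220] [298.3 264.6] [517.6  26.4 195.1] [[518.2  25.8 195. ]]
top blue [433, 141, 62, 82, 2396] ((735.5005493164062, -408.1307373046875), (204.8944549560547, 77.08232879638672), 23.202272415161133) 48.99915372062196
top blue [414, 240, 47, 84, 1946] ((472.9925537109375, -328.6201171875), (205.11383056640625, 74.77383422851562), 10.342988967895508) 49.64650701331391
top ply [274, 212, 42, 41, 297] ((625.5791015625, 60.78619384765625), (64.4204330444336, 135.6246337890625), 36.71018600463867)
top ply [318, 222, 29, 54, 328] ((573.4607543945312, -68.99879455566406), (147.20944213867188, 67.2066879272461), 12.053669929504395)
top ply [256, 261, 72, 63, 684] ((451.570068359375, 50.41162109375), (169.92982482910156, 117.1405258178711), 69.76107025146484)
top tall [579. 125.] [558, 111, 37, 28, 600] [ 856.  -680.1  114.1] [ 901.  -638.8  138.5]
top tall [543. 183.] [533, 165, 24, 37, 634] [ 712.8 -582.5  113.9] [ 762.9 -568.   140.8]
top tall [305. 183.] [297, 174, 17, 19, 250] [725.3   9.5 113.4] [750.4  30.1 124.2]
top tall [ 13. 228.] [0, 215, 32, 
[... 1412 characters left out ...]
ide tall [63. 97.] [51, 84, 26, 24, 248] [361.1 778.3 114.7] [383.2 849.7 138.5]
side tall [133. 103.] [120, 92, 32, 28, 530] [491.7 635.1 110. ] [543.9 661.  139.6]
side tall [252. 187.] [243, 177, 19, 21, 291] [554.3 195.5 110.5] [579.2 220.8 120.4]
side tall [361. 198.] [352, 189, 19, 21, 302] [722.9   1.6 111.3] [749.5  27.8 121.7]
side tall [286. 231.] [269, 202, 35, 68, 1080] [513.5  13.1 151.2] [555.   91.  199.3]
side tall [635. 364.] [629, 355, 11, 25, 181] [ 846.6 -657.6  102.4] [ 863.  -639.7  119.7]
side tall [569. 385.] [546, 364, 41, 39, 969] [ 703.8 -593.8  114.2] [ 762.1 -570.   141.6]
side tall [364. 392.] [352, 380, 24, 26, 509] [ 402.8 -346.8  117.3] [ 429.2 -319.3  128.7]
```

View pics/crop1.png

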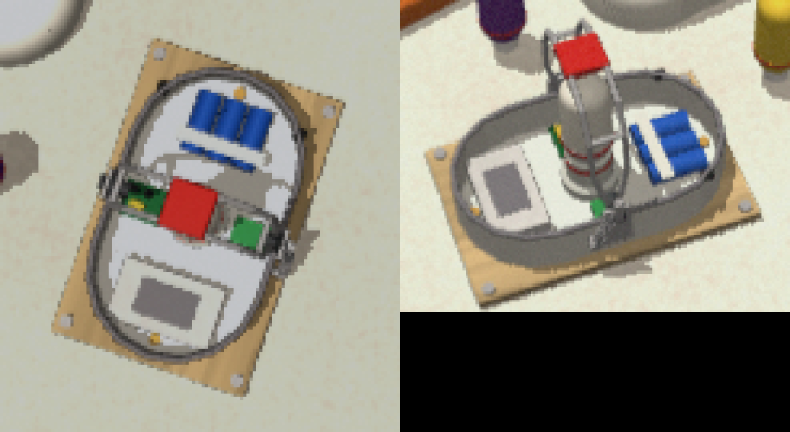

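Shown: the dead lamp stands in the fitting under the red pad (top 298,265; side 284,216). Lamp look-alikes are purple at (231,252), yellow at (305,184) and the old lamp at (449,308). Of the two trays, at top (437,282) and (463,182), the first is nearer the base, so I take that one. The black clips on the rim's far end suggest the hoop folds away from the robot. I'll push gently that way and watch the force.

```bash
cat >> h.py <<'E'
C=np.array([518.3,24.2]); A=-20.2; U=np.array([np.cos(np.radians(A)),np.sin(np.radians(A))])
def at(x,z,y=0): return [*(C+x*U+y*np.array([-U[1],U[0]])),z]
E
python3 - <<'E'
from h import *
bot.command_gripper(0.0)
p=bot.current_position(); bot.move_l([p[0],p[1],300])
bot.move_to(at(-65,290),[180,0,A]); bot.move_l(at(-65,165))
print(bot.current_time(),bot.current_q(),bot.current_contact_force())
x=-45
while x<20:
    bot.move_l(at(x,165),rate=60); f=np.array(bot.current_contact_force()); print(x,f.round(1),round(f[:2]@U,1))
    if abs(f[:2]@U)>12: break
    x+=5
print(bot.current_time()); snap('top','top2.png')
E
```

```text
4.45 [4.40600104e+00 1.12515024e+01 1.09808655e+02 1.04473728e-03
 5.88495157e+01 1.14589789e+02] [-0.61368969  0.38713151  0.15060974]
-45 [-0.9 -0.6  0. ] -0.6
-40 [-0.2  0.6 -0. ] -0.4
-35 [-1.   0.2 -0.5] -1.0
-30 [-0.2  0.4  0.5] -0.3
-25 [-4.2  1.   1.3] -4.3
-20 [-4.1 -0.5  3.1] -3.7
-15 [-3.2 -0.6  2.2] -2.8
-10 [-2.3  1.   1.4] -2.5
-5 [-2.8 -0.5  1.1] -2.4
0 [-1.5  1.1 -0.4] -1.8
5 [-3.4  1.2 -1.5] -3.6
10 [-2.1  0.9 -0.9] -2.3
15 [-1.7  0.5 -0.4] -1.7
7.9333
```

```bash
python3 - <<'E'
from h import *
for x in range(20,90,8):
    bot.move_l(at(x,163),rate=70); f=np.array(bot.current_contact_force()); print(x,f.round(1))
    if x>55 and np.linalg.norm(f)<1: break
bot.wait(0.3)
bot.move_l(at(x-10,165)); bot.move_l(at(x-10,270)); bot.move_to([420,200,330],[180,0,A])
print(bot.current_time()); s=snap('top'); t=snap('side')
c=np.hstack([cv2.resize(s['frame'][190:340,220:370],None,fx=2.6,fy=2.6,interpolation=3),cv2.resize(t['frame'][190:340,215:365],None,fx=2.6,fy=2.6,interpolation=3)])
cv2.imwrite('pics/crop2.png',np.clip(c[:,:,::-1]*1.6,0,255).astype(np.uint8))
for n,q in(('top',s),('side',t)):
    P=cloud(q); m=(np.linalg.norm(P[:,:,:2]-C,axis=2)<50)&(P[:,:,2]>120)
    if m.sum()<20: print(n,m.sum());continue
    Q=P[m]; v,u=np.nonzero(m);print(n,len(Q),u.mean(),v.mean(),np.median(Q,0).round(1),Q.min(0).round(),Q.max(0).round())
    h=cv2.cvtColor(q['frame'],cv2.COLOR_RGB2HSV); r=((h[:,:,0]<5)|(h[:,:,0]>174))&(h[:,:,1]>170)&(h[:,:,2]>70)&(np.linalg.norm(P[:,:,:2]-C,axis=2)<200)
    print('red',np.nanmedian(P[r],0),r.sum())
E
```

```text
20 [-0.3 -0.6  1.3]
28 [-0.6  0.3  0.1]
36 [-0.3 -0.6  0.2]
44 [ 0.3  0.2 -0.7]
52 [-0.1 -0.3 -0.3]
60 [-0.1 -0.2 -0. ]
11.95
top 256 299.46484375 265.453125 [518.5  25.2 149.7] [497.   5. 131.] [539.  46. 159.]
red [630.60325701 -16.26937181  99.23595592] 48
side 383 285.45953002610963 233.2088772845953 [513.5  16.7 146.1] [496.   1. 120.] [539.  43. 157.]
red [630.99902683 -18.07551289  99.53210661] 46
```

View pics/crop2.png

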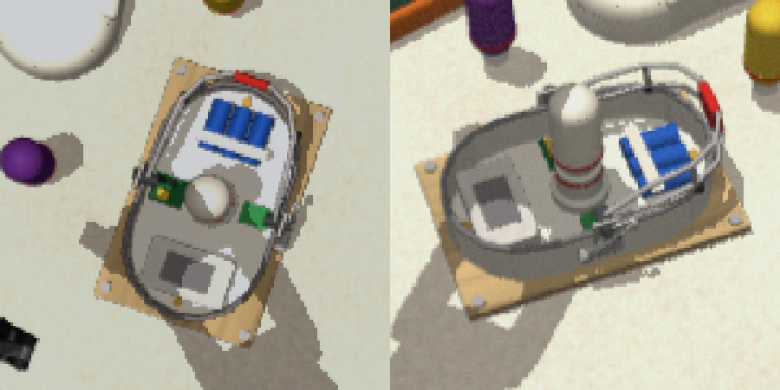

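Both views show the hoop lying open (red pad at z≈99, about 118 mm along +x) and the lamp bare at (518,25). Next I grip it and unscrew.

```bash
python3 - <<'E'
from h import *
L=[518.3,24.7]; y0=92.7+140
bot.command_gripper(1.0)
q=bot.inverse_kinematics([*L,260],[180,0,y0]); print(q)
if q is not None and q[5]<-130:
    bot.movej(q); bot.move_l([*L,103])
    print(bot.current_contact_force()); bot.command_gripper(0.0)
    print(bot.current_time(),bot.current_gripper_width()*85,bot.current_grasp_force(),np.round(bot.current_contact_force(),1))
    tot=0
    for k in range(10):
        tot+=27.5
        q=bot.inverse_kinematics([*L,103+tot/60],[180,0,y0-tot])
        if q is None or abs(q[5]-(-140+tot))>10: print('bad',q);break
        bot.movej(q); print(tot,np.round(bot.current_contact_force(),1),np.round(bot.current_moment(),2))
        if np.linalg.norm(bot.current_contact_force())>60:break
    print(bot.current_time(),bot.current_q().round(1) if hasattr(bot.current_q(),'round') else bot.current_q(),bot.current_gripper_width()*85)
E
```

```text
[   1.45847471   12.22296444   93.95458879    0.           73.82244677
 -141.24152529]
[ 0.38985544  0.7887145  -0.02448857]
18.4667 43.44608428304096 60.550278425216675 [-0.2 -0.4  4.4]
27.5 [-0.5 -0.   4. ] [ 0.    0.04 -0.02]
55.0 [0.9 1.3 2.9] [ 0.35 -0.    0.02]
82.5 [1.8 1.2 1.9] [ 0.39 -0.21  0.01]
110.0 [2.1 3.4 0.7] [ 0.7  -0.64 -0.01]
137.5 [ 4.9  2.3 -0.6] [ 0.7  -1.03  0.08]
165.0 [ 4.4  3.  -0.9] [ 0.51 -1.06 -0.03]
192.5 [ 4.5  1.  -1.3] [ 0.16 -1.15  0.03]
220.0 [ 5.1 -0.2 -1.3] [-0.09 -1.21 -0.02]
247.5 [ 4.1 -2.3 -0.7] [-0.32 -1.21  0.05]
275.0 [ 3.3 -2.4  0.1] [-0.57 -1.09 -0.01]
23.8 [ 1.400e+00  1.980e+01  1.071e+02 -1.000e-01  5.300e+01  1.334e+02] 43.9394280230837
```

```bash
cat >> h.py <<'E'
TC=np.array([473.5,-329.9]); TA=10.3; N2=TC+67*np.array([np.cos(np.radians(TA)),np.sin(np.radians(TA))])
E
python3 - <<'E'
from h import *
p=np.array(bot.current_position()); ok=True
for dz in (5,12,25):
    bot.move_l(p+[0,0,dz],rate=30); f=np.array(bot.current_contact_force()); print(dz,f.round(1),bot.current_gripper_width()*85)
    if f[2]<-12: ok=False;break
if ok:
    bot.move_l(p+[0,0,170],rate=120)
    bot.move_to([*N2,260],[180,0,TA]); bot.wait(.3)
    print(bot.current_time(),N2,np.round(bot.current_contact_force(),1),bot.current_gripper_width()*85,bot.current_q())
    s=snap('top');t=snap('side')
    c=np.hstack([cv2.resize(s['frame'][215:365,380:520],None,fx=2.7,fy=2.7,interpolation=3),cv2.resize(t['frame'][250:430,330:480],None,fx=2.6,fy=2.25,interpolation=3)])
    print(c.shape);cv2.imwrite('pics/crop3.png',np.clip(c[:,:,::-1]*1.6,0,255).astype(np.uint8))
E
```

```text
5 [ 4.4 -0.9 -0.3] 43.6091944735576
12 [-1.7 -0.2 -0.2] 43.64683191214233
25 [ 0.   0.8 -1.4] 43.72159402418673
28.0917 [ 539.42029754 -317.92025159] [-0.9  0.5 -0.4] 43.890854676808 [-3.15023705e+01  2.21158033e+01  7.96954378e+01  3.01641712e-03
  7.81709875e+01  4.81433864e+01]
(405, 768, 3)
```

View pics/crop3.png

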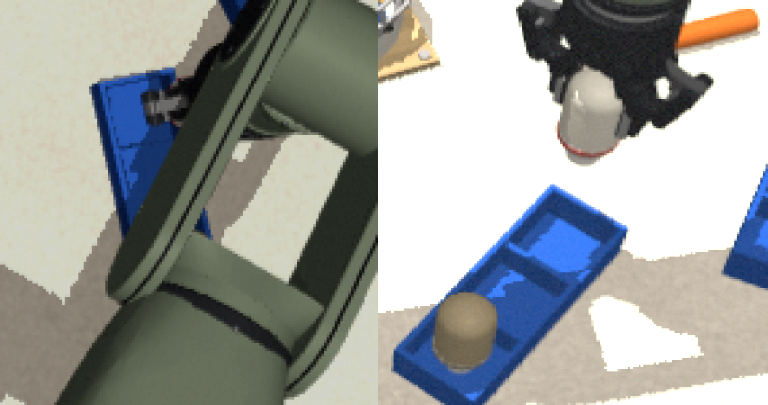

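The lamp hangs upright in the grip above the empty +x nest (side crop about 570,235). Next I lower it until it touches.

```bash
python3 - <<'E'
from h import *
bot.move_l([*N2,140],rate=120); bot.move_l([*N2,80],rate=60); bot.wait(.2)
b=np.array(bot.current_contact_force()); print(b.round(1)); z=80
while z>66:
    z-=1; bot.move_l([*N2,z],rate=20); f=np.array(bot.current_contact_force())-b
    if np.linalg.norm(f)>4 : break
print(z,f.round(1),bot.current_time())
E
```

```text
[-1.2  0.  -1. ]
72 [0.4 0.2 5.3] 32.6917
```

Contact came at TCP z=72, which is the expected floor height. Releasing now.

```bash
python3 - <<'E'
from h import *
bot.command_gripper(0.75); bot.wait(.3); bot.move_l([*N2,250],rate=100); bot.move_to([450,0,350],[180,0,A]); bot.wait(.3)
print(bot.current_time(),np.round(bot.current_contact_force(),1))
s=snap('top');t=snap('side')
c=np.hstack([cv2.resize(s['frame'][200:350,380:500],None,fx=2.7,fy=2.7,interpolation=3),cv2.resize(t['frame'][190:430,215:430],None,fx=2,fy=1.6875,interpolation=3)])
cv2.imwrite('pics/crop4.png',np.clip(c[:,:,::-1]*1.6,0,255).astype(np.uint8))
for q in(s,t):
    P=cloud(q); m=(np.linalg.norm(P[:,:,:2]-N2,axis=2)<40)&(P[:,:,2]>85)
    Q=P[m];print(len(Q),Q.min(0).round(),Q.max(0).round())
E
```

```text
36.8583 [-0.2 -0.2  0.5]
277 [ 514. -335.   86.] [ 556. -294.  129.]
483 [ 515. -341.   85.] [ 559. -295.  127.]
```

View pics/crop4.png

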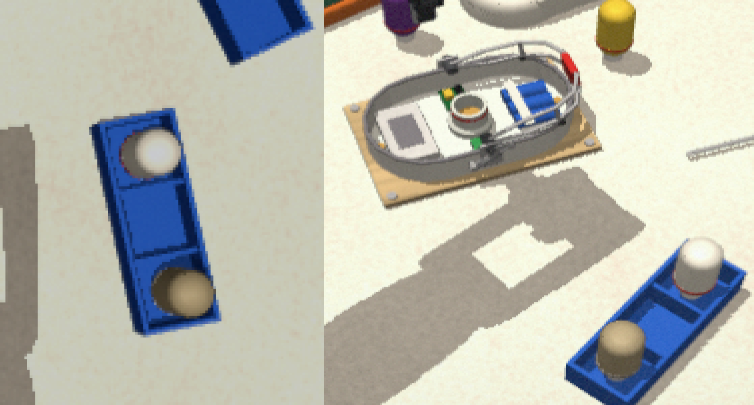

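The lamp stands upright in the +x nest (side crop 698,265), the holder is empty, the hoop is still open and the old lamp hasn't moved.

```bash
python3 -c "
from rig import bot
print(bot.hand_in())"
```

```text
the job is handed in; nothing more can be done
None
```

I handed the job in at about 37 s: the hoop is snapped open, the dead lamp is unscrewed and standing cap down in the tray's +x nest, and the old lamp is unmoved; the hand-in call gave no verdict.

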